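# Square a plaster plinth to the alignment bar

### The job

The round plaster plinth lying between the four pins of the setting board has one flat edge. With your fingertips, turn it in place until the flat faces the steel alignment bar, then slide it over until its whole flat lies flush against the bar, and let go. Plaster chips easily: never press it with more than about 25 N, keep it lying flat on the board, and leave the figure, the spatula and the bowl where they are.

Things in the scene. Friction and masses are not known exactly. Their poses are not given: they have to be found in the camera images.
- plinth: White plaster disc, 140 mm across, 20 mm thick, about 0.3 kg, with one straight flat edge (a chord 87 mm long, 55 mm from the centre). Too wide to grip across; its top is flat and rough: fingertips pressed on it with 10 to 18 N drag it along. It chips if pressed with over 25 N. Origin: centre of the full 140 mm circle, on the underside; z up; x points from the centre squarely towards the flat.
- plinth_flat (a point): The middle of the plinth's flat edge, at half its thickness: 55 mm along x from the plinth's origin, 10 mm up.
- board: The setting board, fixed to the bench. Origin at bench level; it runs from x = -160 to +140 mm and y = -170 to +170 mm, top at z = 18 mm; x points across it towards the alignment bar, y along the bar. Up to the bar its top is a waxed, sprung bed plate on which the plinth slides easily (friction about 0.25): it starts to sink at a press of some 4 N, then gives about 1 mm per 12 N.
- bar_face (a point): The alignment bar: a straight steel bar 240 mm long, 22 mm wide, standing 14 mm above the board, fixed to it. This point is the middle of the face that looks to the plinth, at half its height (100 mm along x from the board's origin, 25 mm up); x points into the bar, y along it.
- figure: Bystander: a standing tan wax figure on a round foot, 76 mm wide, about 118 mm tall; origin at the centre of its foot.
- spatula: Bystander: a modelling spatula with a wooden handle, 190 mm long, lying on the bench; origin near its middle, x along it.
- bowl: Bystander: a white bowl 100 mm across and 45 mm high; origin at the centre of its foot.
- nest (a point): The middle of the nest: four upright steel pins, 16 mm thick and 14 mm tall, stand on the board on a circle of 80 mm radius about this point, at 95, 140, 220 and 265 degrees from the board's x (so the plinth turns between them with 2 mm play, and can leave only towards the bar; 87 mm are free between the two rear pins). On the board's top, 82 mm from the bar's face.
Mind the look-alikes: they are no part of the job. There is more than one size of the plinth; the job needs the largest.

How it is judged:
At the end, for the whole second after the job is handed in: The plinth lies flat and still on the board, its flat square to the bar within 2 degrees, the middle of the flat within 2.5 mm of the bar's face, and the whole length of the flat on the bar (its middle within 75 mm of the bar's middle) (angle between the x axis of plinth and the x axis of board, either way round below 0.035 rad and x of plinth_flat in the frame of bar_face above -0.0025 m and y of plinth_flat in the frame of bar_face between -0.075 and 0.075 m and height (world z) of plinth below 0.021 m and angle between plinth's own z axis and vertical below 0.05 rad and linear speed of plinth below 0.005 m/s); the robot touches nothing.
It fails at once if the fingers press the plinth with more than 25 N (contact force between the fingers and plinth above 25 N).
It fails at once if the plinth is tipped or lifted off the board (angle between plinth's own z axis and vertical above 0.15 rad or height (world z) of plinth above 0.03 m).
It fails at once if a bystander is disturbed (distance of any of figure, spatula, bowl from where it was at the start of the episode above 0.015 m).
It also fails if it takes over 72 s, if anything falls off the work surface, if the arm or the gripper's body presses on something with over 40 N, if the wrist force passes 120 N, or if a joint passes its speed limit or range.

### The arm

A 6-joint arm with a two-finger parallel gripper is mounted at the origin on the work surface. World frame = base frame: x ahead of the robot, y to its left, z up, the work surface at z = 0. Lengths are in m, angles in rad, forces in N, time in s.
With the tool pointing down it reaches from about 0.35 to 0.925 m from the base axis. Payload 6.4 kg.
Tool frame: the origin (TCP) lies on the centre line of the jaws, within the pads' length; the fingertips stand 11 mm ahead of it and the grasp point (between the pads) lies 8 mm behind it; z points along the fingers, x is the direction in which the jaws open and shut, and the axes are right-handed (so a half turn about z gives the same grasp; the last joint's range is limited). The gripper opens to 94 mm and grips with 3 to 60 N. Pads are 16 mm wide; open, the fingers measure 119 mm over their backs; the gripper's body (75 mm by 177 mm) begins 78 mm behind the grasp point.
Start: joints at [1.087, 0.245, 1.558, -0, 1.339, -0.174], TCP at [0.198, 0.619, 0.216] pointing down, gripper open.
Joint ranges: [-3.13, 3.13], [-1.02, 2.26], [0.13, 2.54], [-0.95, 4.09], [0.21, 2.88], [-2.74, 2.74]. Speed limits (rad/s): [2.57, 2.57, 3.14, 3.14, 3.14, 3.14].

### API

Orientations are given as a rotation vector (axis times angle).
In Python, from rig import * gives the robot as it stands. The module is installed in compiled form; this text tells all that it offers.
- The arm moves only by the shell command python3 -m creep 'ROWS' [OPENING] [FORCE]. ROWS is JSON, a list of rows, each a list of 6 numbers: the shift along the world's x, y, z in mm, then the turn, a rotation vector about the world's x, y, z in rad. A call has 1 to 12 rows; each row shifts and turns the pose as measured when the row begins; what a row does not reach is not made up. A row lasts 1/10 s, in which the tool goes at most 50 mm and 8.59 degrees, less where a joint would pass 70% of its speed; a pose out of reach is approached as far as the arm can. A call is refused whole if a number of a shift passes 50 or a number of a turn 0.15, either way. A call with a gripper value outside its range is refused whole. OPENING is the finger opening in mm, from 0 to 94, set as the call begins (- or left out, the last holds). The fingers move at their own pace and stop on an object; FORCE is the grip in N (left out, the last holds). Time passes only in rows, so rows that do not move let the fingers close. It gives the time, the measured TCP pose, the force and the opening at its end, in the units of the state.
- get_state(): the state, without advancing time (a new reading comes with each control period).
- get_image(name): name is "side" or "top" or "wrist"; returns a dict with "pixels" (400x640x3 uint8, red, green, blue), "depth" (400x640 float32, m along the optical axis (not along the pixel's ray), 0 where there is no reading), "vfov" (degrees; the focal length in pixels is half the picture's height over the tangent of half this angle, whatever the lens; pixels are square), "cx", "cy" (the principal point, pixels), "k1" (the pictures are not rectified: a ray, as slopes to the right and down, at radius r is drawn at 1 + k1 r^2 times it, then the intrinsics apply), "R" (3x3) and "t" (3): a world point X has camera coordinates R X + t. Camera axes: x right, y down, z forward; pixel columns grow to the right and rows downward; lengths in m; the calibration is good to about 2 mm. A picture is of the moment at which its call begins.
- hand_in(): hands the job in, once; it reports no verdict.
The state is a dict: "time": time; "joint_pos": joint angles; "qvel": joint speeds; "tau": joint torques, N m; "position": TCP position; "ee_rot": TCP orientation; "wrist_force": force on the tool from outside, world axes, zero at the start; "ft_torque": the same for the moment, N m; "width": finger opening in m.
Only numpy, scipy, OpenCV 4.12 (cv2) and the standard library are available. Lean on these libraries where they do the work, as an engineer would, in place of code of your own. Each camera call takes 0.05 s, during which the arm holds its last target. There are 200 camera calls.

## Working session

There is one attempt and no reset: what is moved stays moved. The work goes in short steps, Python scripts to look and compute and a shell command to move; the robot and the scene stay as the last step left them, time stands still between calls to the robot, and variables do not carry over. Pictures are saved under pics/ and viewed, about 8 in all and at most 12, crops included, and the job is handed in when it is done.

```bash
mkdir -p pics
cat > h.py <<'E'
from rig import *
import numpy as np, cv2
def ray(im,u,v):
    f=200/np.tan(np.radians(im['vfov'])/2)
    K=np.array([[f,0,im['cx']],[0,f,im['cy']],[0,0,1.]])
    p=np.stack([np.atleast_1d(u),np.atleast_1d(v)],-1).astype(float).reshape(-1,1,2)
    s=cv2.undistortPoints(p,K,np.array([im['k1'],0,0,0.])).reshape(-1,2)
    R=np.array(im['R']);t=np.array(im['t'])
    return -R.T@t,np.c_[s,np.ones(len(s))]@R
def onz(im,u,v,z):
    o,d=ray(im,u,v); return o+d*((z-o[2])/d[:,2])[:,None]
def save(im,n,crop=None,k=1):
    p=im['pixels'][:,:,::-1]
    if crop: a,b,c,d=crop;p=p[b:d,a:c]
    cv2.imwrite('pics/'+n,cv2.resize(p,None,fx=k,fy=k,interpolation=cv2.INTER_CUBIC))
E
python3 - <<'E'
from h import *
im=get_image('top');save(im,'top1.png')
np.save('/tmp/top1.npy',im,allow_pickle=True)
s=get_state();print(s['time'],s['position'],s['ee_rot'],s['wrist_force'],s['width'],im['k1'],-np.array(im['R']).T@im['t'])
E
```

```text
0.05 [0.19790481 0.61854649 0.2153996 ] [ 2.53693347  1.85157991 -0.00263452] [ 0.31785092 -0.65543874  0.58856524] 0.09422583727160115 -0.03182426988558169 [0.41171662 0.02207427 1.27840327]
```

View pics/top1.png

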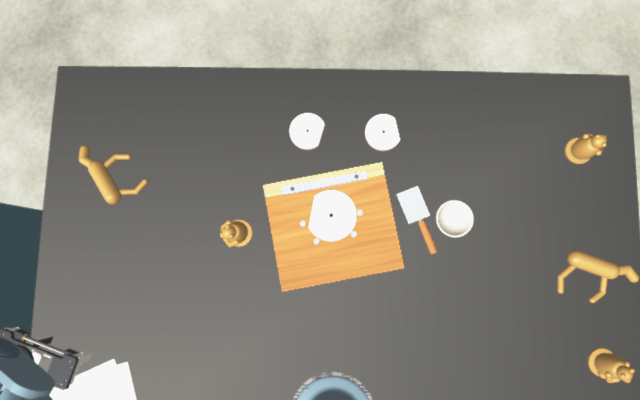

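The plinth on the board is at (331,215) between the pins. The look-alike discs at (308,130) and (382,131) lie on the bench and look smaller. The bar runs from (280,190) to (368,174). The figure is at (236,233), the spatula at (417,220) and the bowl at (455,218). I'll confirm this in a crop and measure.

```bash
cat >> h.py <<'E'
def plinth(im,box=(290,180,375,250),z=0.038,thr=200,draw=None):
    a,b,c,d=box;k=4
    p=cv2.resize(im['pixels'][b:d,a:c],None,fx=k,fy=k,interpolation=cv2.INTER_CUBIC)
    hsv=cv2.cvtColor(p,cv2.COLOR_RGB2HSV)
    m=((hsv[:,:,2]>thr)&(hsv[:,:,1]<45)).astype(np.uint8)
    m=cv2.morphologyEx(m,cv2.MORPH_OPEN,np.ones((13,13)))
    cs,_=cv2.findContours(m,cv2.RETR_EXTERNAL,cv2.CHAIN_APPROX_NONE)
    cn=max(cs,key=cv2.contourArea)
    cn=cv2.convexHull(cn)
    cc=np.zeros_like(m);cv2.drawContours(cc,[cn],-1,1,-1)
    cs,_=cv2.findContours(cc,cv2.RETR_EXTERNAL,cv2.CHAIN_APPROX_NONE);q=cs[0].reshape(-1,2)
    uv=(q+.5)/k-.5+[a,b]
    X=onz(im,uv[:,0],uv[:,1],z)[:,:2]
    ctr=X.mean(0);keep=np.ones(len(X),bool)
    for _ in range(20):
        A=np.c_[2*X[keep],np.ones(keep.sum())];s=np.linalg.lstsq(A,(X[keep]**2).sum(1),rcond=None)[0]
        ctr=s[:2];r=np.sqrt(s[2]+ctr@ctr);e=np.linalg.norm(X-ctr,axis=1)-r;keep=abs(e)<.0025
    fl=X[e<-.004]
    l=cv2.fitLine(fl.astype(np.float32),cv2.DIST_HUBER,0,1e-5,1e-5).ravel()
    n=np.array([-l[1],l[0]]);dd=n@(l[2:]-ctr)
    if dd<0:n,dd=-n,-dd
    return ctr,r,np.degrees(np.arctan2(n[1],n[0])),dd
E
python3 - <<'E'
from h import *
im=np.load('/tmp/top1.npy',allow_pickle=True).item()
print(plinth(im))
print('lookalikes',plinth(im,(280,105,335,155),.02),plinth(im,(355,105,410,155),.02))
# board corners
c=np.array([[264,185],[382,163],[404,268],[282,291]]);print(onz(im,c[:,0],c[:,1],.018).round(4))
save(im,'crop1.png',(255,155,455,300),4)
for n,u,v in [('fig',236,233),('bowl',455,218)]: print(n,onz(im,u,v,.02))
D=im['depth'];print(D[215,331],D[180,325],D[235,290])
save(get_image('side'),'side1.png')
E
```

```text
(array([0.53618229, 0.00928403]), np.float64(0.07282855007086203), np.float32(129.82727), np.float64(0.03362246426305395))
lookalikes (array([0.77879543, 0.08854955]), np.float64(0.05272630248491535), np.float32(-104.872856), np.float64(0.04112835978544198)) (array([ 0.77966784, -0.12553419]), np.float64(0.05273328428721945), np.float32(-77.60209), np.float64(0.04180534511603069))
[[ 0.6202  0.2053  0.018 ]
 [ 0.6898 -0.1238  0.018 ]
 [ 0.3997 -0.1857  0.018 ]
 [ 0.3295  0.1446  0.018 ]]
fig [[0.48385166 0.27725137 0.02      ]]
bowl [[ 0.53935178 -0.32522254  0.02      ]]
1.2469871 1.2627553 1.260018
```

View pics/crop1.png

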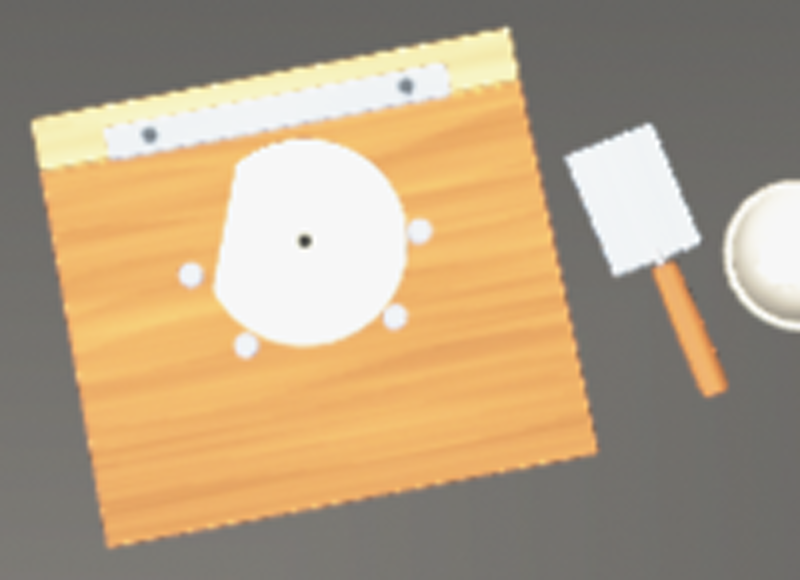

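View pics/side1.png

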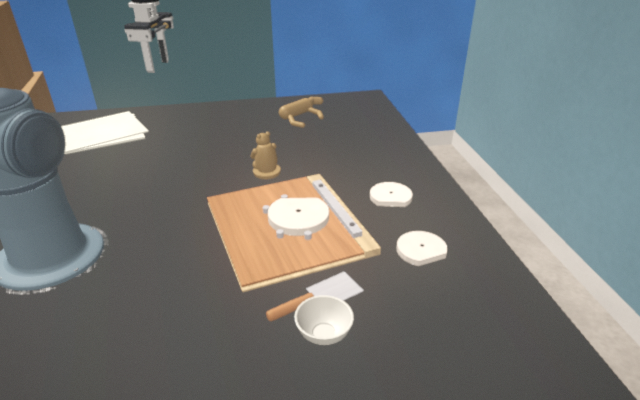

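The crop confirms it. The largest disc lies between the four pins, centre mark at crop (305,240), flat on its left from (237,160) to (214,285), bar above. The look-alikes measure about r = 53 mm on the bench, so they are not the one. The right pin spoiled the contour fit, so I'll fix that.

```bash
sed -i 's/np.ones((13,13))/cv2.getStructuringElement(cv2.MORPH_ELLIPSE,(41,41))/' h.py
cat >> h.py <<'E'
def bar(im):
    a,b,c,d=255,155,390,300;k=4
    p=cv2.resize(im['pixels'][b:d,a:c],None,fx=k,fy=k,interpolation=cv2.INTER_CUBIC)
    hsv=cv2.cvtColor(p,cv2.COLOR_RGB2HSV)
    m=((hsv[:,:,2]>190)&(hsv[:,:,1]<40)).astype(np.uint8)
    m=cv2.morphologyEx(m,cv2.MORPH_OPEN,np.ones((5,5)))
    cs,_=cv2.findContours(m,cv2.RETR_EXTERNAL,cv2.CHAIN_APPROX_NONE)
    for cn in cs:
        (x,y),(w,h),ang=cv2.minAreaRect(cn)
        if max(w,h)>4*min(w,h) and max(w,h)>200:
            bp=(cv2.boxPoints(((x,y),(w,h),ang))+.5)/k-.5+[a,b]
            P=onz(im,bp[:,0],bp[:,1],.032)[:,:2];P=P[np.argsort(P[:,1])]
            P=np.r_[P[:2][np.argsort(P[:2,0])],P[2:][np.argsort(P[2:,0])]]
            y=P[2]-P[0];return P.round(4),np.degrees(np.arctan2(-y[0],y[1])),(P[0]+P[2])/2
def rep(im):
    c,r,a,d=plinth(im);P,ba,bm=bar(im)
    ex=np.array([np.cos(np.radians(ba)),np.sin(np.radians(ba))]);ey=np.array([-ex[1],ex[0]])
    print('plinth',c.round(4),'r',round(r,4),'ang',a,'d',round(d,4));print('bar',P.tolist(),ba,bm)
    n=np.array([np.cos(np.radians(a)),np.sin(np.radians(a))]);f=c+.055*n-bm
    print('turn needed deg',ba-a,'flat in bar frame x,y mm',f@ex*1e3,f@ey*1e3,'centre->bar',(bm-c)@ex*1e3)
E
python3 - <<'E'
from h import *
im=np.load('/tmp/top1.npy',allow_pickle=True).item()
rep(im); print('mark',onz(im,331.2,215.1,.038))
E
```

```text
plinth [0.5383 0.0171] r 0.0699 ang 80.98909 d 0.0551
bar [[0.6426, -0.0842], [0.6685, -0.079], [0.5911, 0.1533], [0.6168, 0.1591]] 12.238210976881032 [0.61686682 0.03454869]
turn needed deg -68.75087898893928 flat in bar frame x,y mm -60.58767252436579 50.8343120617361 centre->bar 80.52097778608841
mark [[0.53780268 0.01552506 0.038     ]]
```

```bash
python3 -m creep '[[25,-45,0,0,0,0],[25,-45,0,0,0,0],[25,-45,0,0,0,0],[25,-45,0,0,0,0],[25,-45,0,0,0,0],[25,-45,0,0,0,0],[25,-45,0,0,0,0],[25,-45,0,0,0,0],[25,-45,0,0,0,0],[25,-45,0,0,0,0],[25,-45,0,0,0,0],[25,-45,0,0,0,0]]' 60 20
```

```text
time: 1.3
position: [0.483, 0.0896, 0.2104]
ee_rot: [2.526, 1.866, -0.009]
wrist_force: [1.1, 0.4, 0.0]
width: 0.0602
```

```bash
python3 -m creep '[[28,-35,-10,0,0,0],[27,-37,-20,0,0,0],[0,0,-40,0,0,0],[0,0,-40,0,0,0],[0,0,-20,0,0,0],[0,0,0,0,0,0]]'
```

```text
time: 1.9
position: [0.5406, 0.0085, 0.0771]
ee_rot: [2.534, 1.85, -0.006]
wrist_force: [-0.1, -1.0, -0.2]
width: 0.06
```

```bash
python3 -m creep '[[-2.5,8,-10,0,0,0],[0,0,-8,0,0,0],[0,0,0,0,0,0]]'
python3 - <<'E'
from h import *
s=get_state();print(s['position'],s['wrist_force'])
save(get_image('wrist'),'w1.png')
E
```

```text
time: 2.2
position: [0.5387, 0.0175, 0.0597]
ee_rot: [2.532, 1.85, -0.003]
wrist_force: [0.8, -0.3, -1.1]
width: 0.0596
[0.53874732 0.01748608 0.05969194] [ 0.75984224 -0.26379015 -1.09667839]
```

View pics/w1.png

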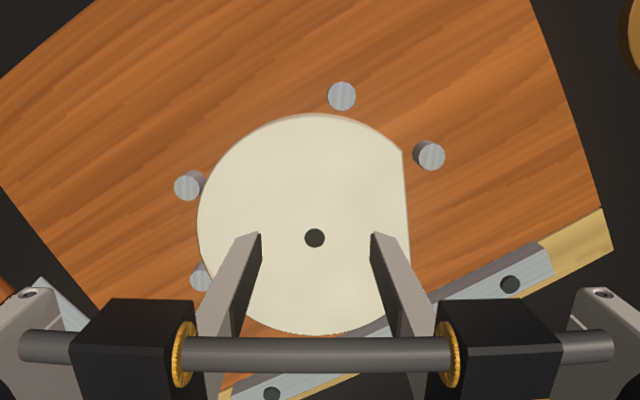

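The wrist view shows the fingertips at (252,238) and (380,238) on either side of the centre mark (315,238), so the tool is centred. Next I press down gently.

```bash
python3 -m creep '[[0,0,-6,0,0,0],[0,0,-2,0,0,0],[0,0,-1,0,0,0],[0,0,-0.5,0,0,0]]'; python3 -m creep '[[0,0,-0.6,0,0,0]]'; python3 -m creep '[[0,0,-0.5,0,0,0]]'
```

```text
time: 2.65
position: [0.5411, 0.0174, 0.0527]
ee_rot: [2.528, 1.848, 0.003]
wrist_force: [-0.3, -0.6, -0.1]
width: 0.0602
time: 2.75
position: [0.5414, 0.0173, 0.0522]
ee_rot: [2.528, 1.848, 0.004]
wrist_force: [-0.4, -0.2, -0.4]
width: 0.0598
time: 2.85
position: [0.5415, 0.0173, 0.0518]
ee_rot: [2.528, 1.848, 0.004]
wrist_force: [-0.2, 0.1, 0.2]
width: 0.0601
```

```bash
python3 -m creep '[[-2.5,0,-1,0,0,0],[0,0,-0.5,0,0,0]]'; python3 -m creep '[[0,0,-0.6,0,0,0]]'; python3 -m creep '[[0,0,-0.5,0,0,0]]'; python3 -m creep '[[0,0,-0.5,0,0,0]]'
```

```text
time: 3.05
position: [0.5388, 0.0172, 0.0503]
ee_rot: [2.528, 1.848, 0.004]
wrist_force: [0.2, -0.1, 0.5]
width: 0.0599
time: 3.15
position: [0.5388, 0.0172, 0.0497]
ee_rot: [2.528, 1.847, 0.004]
wrist_force: [0.3, -0.1, 0.2]
width: 0.0603
time: 3.25
position: [0.5388, 0.0172, 0.0493]
ee_rot: [2.528, 1.848, 0.004]
wrist_force: [-0.7, 0.3, 5.2]
width: 0.0604
time: 3.35
position: [0.5389, 0.0172, 0.0493]
ee_rot: [2.528, 1.848, 0.004]
wrist_force: [-2.3, -0.2, 4.6]
width: 0.0597
```

```bash
python3 -m creep '[[0,0,-0.6,0,0,0]]'; python3 -m creep '[[0,0,-0.4,0,0,0]]'; python3 -m creep '[[0,0,0,0,0,0],[0,0,0,0,0,0]]'
```

```text
time: 3.45
position: [0.5392, 0.0172, 0.0492]
ee_rot: [2.528, 1.848, 0.004]
wrist_force: [-2.3, -0.1, 5.0]
width: 0.0602
time: 3.55
position: [0.5395, 0.0171, 0.0493]
ee_rot: [2.528, 1.848, 0.005]
wrist_force: [-1.7, -0.5, 4.5]
width: 0.0599
time: 3.75
position: [0.5395, 0.0171, 0.0494]
ee_rot: [2.527, 1.848, 0.005]
wrist_force: [-0.7, 0.1, 2.4]
width: 0.0598
```

```bash
python3 -m creep '[[0,0,-1.3,0,0,0]]'; python3 -m creep '[[0,0,-1.3,0,0,0]]';  python3 -m creep '[[0,0,-1.6,0,0,0]]'
```

```text
time: 3.85
position: [0.5398, 0.0171, 0.0486]
ee_rot: [2.527, 1.848, 0.005]
wrist_force: [-3.4, -0.3, 11.4]
width: 0.0601
time: 3.95
position: [0.5406, 0.017, 0.0485]
ee_rot: [2.527, 1.847, 0.006]
wrist_force: [-3.4, 0.2, 12.6]
width: 0.0599
time: 4.05
position: [0.5416, 0.0169, 0.0485]
ee_rot: [2.526, 1.846, 0.009]
wrist_force: [-4.2, -0.3, 12.8]
width: 0.0599
```

```bash
python3 -m creep '[[-2,0,-1.4,0.004,0.006,-0.06],[-1.5,0,-1.4,0.002,0.004,-0.06]]'; python3 -m creep '[[-1.5,0,-1.4,0,0.002,-0.06],[-1.5,0,-1.4,0,0.002,-0.06]]'
```

```text
time: 4.25
position: [0.542, 0.0163, 0.0491]
ee_rot: [2.639, 1.69, 0.01]
wrist_force: [0.7, -0.1, 6.2]
width: 0.0599
time: 4.45
position: [0.5425, 0.0156, 0.049]
ee_rot: [2.736, 1.521, 0.013]
wrist_force: [0.5, -0.5, 7.2]
width: 0.0598
```

```bash
python3 -m creep '[[-2.5,1,-1.9,0.002,0.006,0]]';python3 -m creep '[[-2.5,1,-1.9,0.002,0.006,-0.06]]'
python3 - <<'E'
from h import *
save(get_image('wrist'),'w2.png')
E
```

```text
time: 4.55
position: [0.5424, 0.0158, 0.0489]
ee_rot: [2.737, 1.52, 0.012]
wrist_force: [2.1, -2.8, 7.3]
width: 0.0602
time: 4.65
position: [0.5422, 0.0161, 0.0488]
ee_rot: [2.783, 1.436, 0.011]
wrist_force: [0.5, -0.1, 8.9]
width: 0.0596
```

View pics/w2.png

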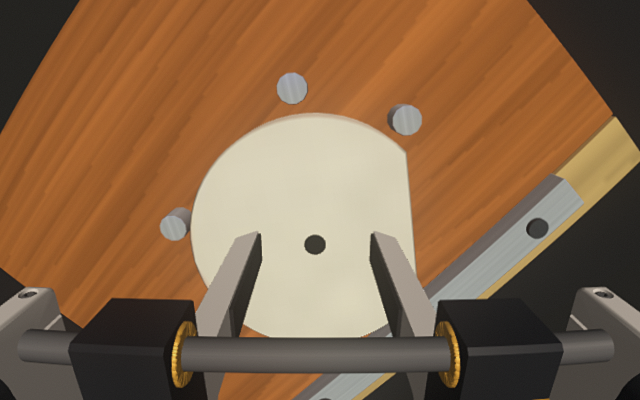

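The flat stays in place relative to the fingers, so the plinth is turning with them without slip. I continue the turn.

```bash
python3 -m creep '[[-2,0.5,-2.1,0.002,0.005,-0.07],[-2,0.5,-2.1,0.002,0.005,-0.07],[-2,0.5,-2.1,0.002,0.005,-0.07],[-2,0.5,-2.1,0.002,0.005,-0.07]]';python3 -m creep '[[-2,0.5,-2.2,0.002,0.005,-0.07],[-2,0.5,-2.2,0.002,0.005,-0.07],[-2,0.5,-2.2,0.002,0.005,-0.07]]'
```

```text
time: 5.1
position: [0.5443, 0.0149, 0.0489]
ee_rot: [2.961, 1.017, 0.012]
wrist_force: [1.5, -2.4, 8.3]
width: 0.0602
time: 5.4
position: [0.5464, 0.0128, 0.0489]
ee_rot: [3.05, 0.691, 0.013]
wrist_force: [0.0, -2.7, 9.0]
width: 0.06
```

```bash
python3 -m creep '[[-4,2.5,-2.2,0.002,0.005,-0.07],[-4,2.5,-2.2,0.002,0.005,-0.07],[-4,2.5,-2.2,0.002,0.005,-0.07]]';python3 -m creep '[[-3,2,-2.2,0.002,0.005,-0.07],[-3,2,-2.2,0.002,0.005,-0.07],[0,0,0,0,0,0]]';python3 - <<'E'
from h import *
im=get_image('wrist');save(im,'w3.png');np.save('/tmp/w3.npy',im,allow_pickle=True)
print(onz(im,315,245,.038))
E
```

```text
time: 5.7
position: [0.5432, 0.0158, 0.0491]
ee_rot: [3.102, 0.357, 0.016]
wrist_force: [1.4, -5.6, 7.5]
width: 0.06
time: 6.0
position: [0.5436, 0.0156, 0.0499]
ee_rot: [3.114, 0.133, 0.019]
wrist_force: [-0.8, 0.2, 0.1]
width: 0.0603
[[0.54414504 0.01639801 0.038     ]]
```

View pics/w3.png

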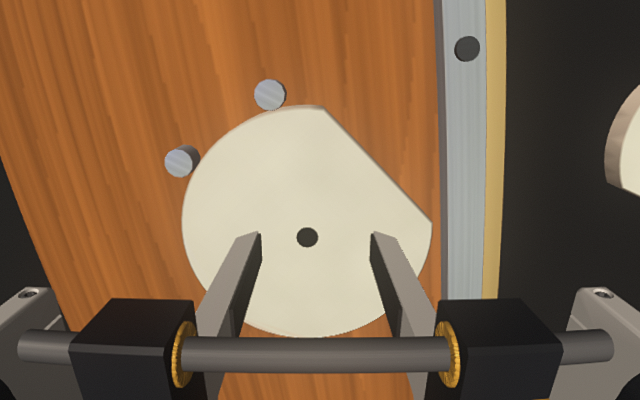

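The disc slipped in the last stretch. The flat now runs from (323,108) to (432,221), about 45° short, and the tool had tilted by about 1.6°. I'll lift slightly and measure the tilt and angles.

```bash
python3 -m creep '[[0,0,3,0.024,0.013,0],[0,0,0,0,0,0]]' 70
cat >> h.py <<'E'
from scipy.spatial.transform import Rotation as Ro
def tool():
    s=get_state();R=Ro.from_rotvec(s['ee_rot']).as_matrix();z=R[:,2]
    print('t',s['time'],'pos',np.round(s['position'],4),'yaw',round(np.degrees(np.arctan2(R[1,0],R[0,0])),2),'corr rx,ry',np.round([-z[1],z[0]],4),'F',np.round(s['wrist_force'],1))
def wang(im,pts,z=.038):
    P=onz(im,*np.array(pts,float).T,z)[:,:2];d=P[1]-P[0];print('pts',P.round(4).tolist(),'normal ang mod180',(np.degrees(np.arctan2(d[1],d[0]))+90)%180)
E
python3 - <<'E'
from h import *
im=np.load('/tmp/w3.npy',allow_pickle=True).item()
wang(im,[(323,108),(432,221)]);wang(im,[(437,30),(444,230)],.032);print(onz(im,307,237,.038))
tool()
E
```

```text
time: 6.25
position: [0.5434, 0.016, 0.0522]
ee_rot: [-3.136, -0.136, 0.001]
wrist_force: [0.9, 0.7, 0.1]
width: 0.0691
pts [[0.5418, 0.0904], [0.6067, 0.0357]] normal ang mod180 49.86625328632022
pts [[0.5938, 0.1323], [0.6172, 0.0284]] normal ang mod180 12.684858512290688
[[0.53936457 0.0208877  0.038     ]]
t 6.25 pos [0.5434 0.016  0.0522] yaw 4.96 corr rx,ry [-0.0023 -0.0008] F [0.9 0.7 0.1]
```

```bash
python3 -m creep '[[-4,4.5,0,-0.002,-0.001,0],[0,0,-2.2,0,0,0],[0,0,-1.5,0,0,0]]';  python3 -m creep '[[0,0,-1.6,0,0,0]]'; python3 -m creep '[[0,0,-2,0,0,0]]'; python3 -c "from h import *;tool()"
```

```text
time: 6.55
position: [0.5387, 0.0208, 0.0484]
ee_rot: [-3.138, -0.136, 0.001]
wrist_force: [-3.7, -0.9, 13.3]
width: 0.07
time: 6.65
position: [0.5394, 0.0208, 0.0483]
ee_rot: [3.139, 0.137, -0.0]
wrist_force: [-4.9, -0.8, 13.0]
width: 0.0703
time: 6.75
position: [0.5403, 0.0207, 0.0483]
ee_rot: [3.138, 0.138, 0.001]
wrist_force: [-4.7, 0.8, 14.7]
width: 0.0697
t 6.75 pos [0.5403 0.0207 0.0483] yaw 5.02 corr rx,ry [0.0006 0.0009] F [-4.7  0.8 14.7]
```

```bash
python3 -m creep '[[-2,0.5,-1.9,0.005,0.003,-0.05],[-2,0.5,-1.9,0.005,0.003,-0.05]]';  python3 -c "from h import *;tool()"; python3 -m creep '[[-2,1,-2,0.005,0.003,-0.05],[-2,1,-2,0.005,0.003,-0.05]]'; python3 -c "from h import *;tool()"
```

```text
time: 6.95
position: [0.5405, 0.0202, 0.0489]
ee_rot: [-3.137, 0.02, -0.005]
wrist_force: [0.3, -3.8, 7.1]
width: 0.0701
t 6.95 pos [0.5405 0.0202 0.0489] yaw -0.72 corr rx,ry [-0.0049  0.0035] F [ 0.3 -3.8  7.1]
time: 7.15
position: [0.5404, 0.0195, 0.0489]
ee_rot: [-3.128, 0.177, -0.009]
wrist_force: [-0.6, -4.5, 8.9]
width: 0.0701
t 7.15 pos [0.5404 0.0195 0.0489] yaw -6.49 corr rx,ry [-0.0081  0.0062] F [-0.6 -4.5  8.9]
```

```bash
python3 -m creep '[[-2,2,-2.7,-0.004,0.007,-0.05],[-2,2,-2.7,-0.002,0.006,-0.05]]';  python3 -c "from h import *;tool()"; python3 -m creep '[[-2,2,-2.8,-0.002,0.006,-0.05],[-2,2,-2.8,-0.002,0.006,-0.05]]'
python3 - <<'E'
from h import *
tool();im=get_image('wrist');save(im,'w4.png');np.save('/tmp/w4.npy',im,allow_pickle=True)
E
```

```text
time: 7.35
position: [0.5408, 0.0195, 0.0484]
ee_rot: [3.117, -0.334, 0.003]
wrist_force: [-0.2, -5.6, 14.2]
width: 0.0702
t 7.35 pos [0.5408 0.0195 0.0484] yaw -12.23 corr rx,ry [0.0073 0.0014] F [-0.2 -5.6 14.2]
time: 7.55
position: [0.5422, 0.0201, 0.0485]
ee_rot: [3.084, -0.488, 0.002]
wrist_force: [-0.4, -4.5, 12.7]
width: 0.07
t 7.55 pos [0.5422 0.0201 0.0485] yaw -17.99 corr rx,ry [ 0.0195 -0.0019] F [-0.4 -4.5 12.7]
```

View pics/w4.png

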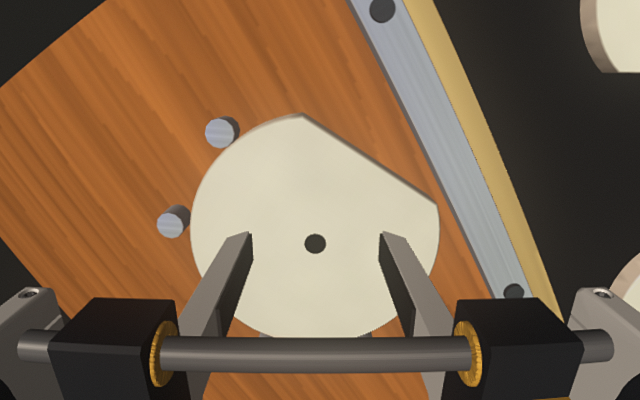

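The flat now runs from (302,113) to (436,203), and the bar from (347,0) to (493,290). The centre mark is at (315,243).

```bash
cat >> h.py <<'E'
def wflat(im,roi):
    # flat edge in wrist view: plaster mask, longest straight hull segment away from fingers
    a,b,c,d=roi;p=im['pixels'][b:d,a:c];h=cv2.cvtColor(p,cv2.COLOR_RGB2HSV)
    m=((h[:,:,2]>175)&(h[:,:,1]<60)&(h[:,:,0]>15)&(h[:,:,0]<45)).astype(np.uint8)
    m=cv2.morphologyEx(m,cv2.MORPH_OPEN,np.ones((7,7)))
    cn=max(cv2.findContours(m,cv2.RETR_EXTERNAL,cv2.CHAIN_APPROX_NONE)[0],key=cv2.contourArea)
    q=cv2.approxPolyDP(cn,2.5,True).reshape(-1,2)+[a,b]
    L=[(np.linalg.norm(q[i]-q[i-1]),tuple(q[i-1].tolist()),tuple(q[i].tolist())) for i in range(len(q))]
    return sorted(L)[::-1][:3]
E
python3 - <<'E'
from h import *
im=np.load('/tmp/w4.npy',allow_pickle=True).item()
wang(im,[(302,113),(436,203)]);wang(im,[(347,0),(493,290)],.032);print(onz(im,315,243,.038))
print(wflat(im,(180,90,460,230)))
E
```

```text
pts [[0.559, 0.091], [0.6119, 0.0247]] normal ang mod180 38.59084141527197
pts [[0.5955, 0.134], [0.636, -0.0447]] normal ang mod180 12.759748470617623
[[0.54349857 0.02271466 0.038     ]]
[(np.float64(248.0), (190, 229), (438, 229)), (np.float64(156.70673246545599), (434, 204), (303, 118)), (np.float64(40.45985664828782), (248, 132), (217, 158))]
```

```bash
python3 -m creep '[[-2,2,-2.8,0.012,0,-0.05],[-2,2,-2.8,0.012,0.001,-0.05]]';  python3 -c "from h import *;tool()"; python3 -m creep '[[-2,2,-2.9,0.008,0.001,-0.05],[-2,2,-2.9,0.006,0.001,-0.05]]'; python3 -c "from h import *;tool()"
```

```text
time: 7.8
position: [0.5437, 0.0209, 0.0487]
ee_rot: [3.072, -0.646, 0.011]
wrist_force: [0.3, -5.9, 12.9]
width: 0.0699
t 7.8 pos [0.5437 0.0209 0.0487] yaw -23.76 corr rx,ry [0.0034 0.0066] F [ 0.3 -5.9 12.9]
time: 8.0
position: [0.545, 0.0215, 0.0487]
ee_rot: [-3.031, 0.799, -0.021]
wrist_force: [-1.9, -6.0, 14.0]
width: 0.0701
t 8.0 pos [0.545  0.0215 0.0487] yaw -29.55 corr rx,ry [-0.0028  0.0148] F [-1.9 -6.  14. ]
```

```bash
python3 -m creep '[[-2.5,0.5,-2.9,0.002,0.014,-0.05],[-2.5,0.5,-2.9,0.004,0.008,-0.05]]';  python3 - <<'E'
from h import *
tool();im=get_image('wrist');save(im,'w5.png',(160,40,560,300),2);np.save('/tmp/w5.npy',im,allow_pickle=True)
print(wflat(im,(180,70,460,230)))
for L in wflat(im,(180,70,460,230)): wang(im,[L[1],L[2]])
E
```

```text
time: 8.2
position: [0.5449, 0.0206, 0.0484]
ee_rot: [-2.988, 0.954, -0.002]
wrist_force: [-0.6, -0.1, 12.9]
width: 0.0702
t 8.2 pos [0.5449 0.0206 0.0484] yaw -35.41 corr rx,ry [-0.0043  0.0024] F [-0.6 -0.1 12.9]
[(np.float64(248.0), (190, 229), (438, 229)), (np.float64(159.38946012832844), (433, 194), (294, 116)), (np.float64(43.60045871318328), (226, 146), (200, 181))]
pts [[0.4961, 0.0692], [0.6065, -0.0092]] normal ang mod180 54.615497650497105
pts [[0.6141, 0.0097], [0.5781, 0.0846]] normal ang mod180 25.676559608144828
pts [[0.5412, 0.0927], [0.5184, 0.0865]] normal ang mod180 105.2073317049477
```

View pics/w5.png

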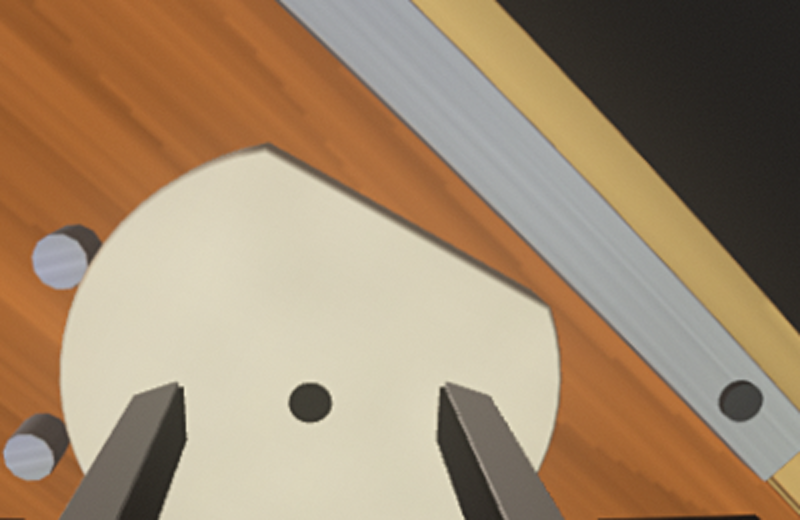

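The flat is now at about 25.7°, against the bar at about 12.5°. Some 13° remain.

```bash
python3 -m creep '[[-1.5,0.5,-2.9,0,0.006,-0.05],[-1.5,0.5,-2.9,0,0.006,-0.05]]';  python3 -c "from h import *;tool()"; python3 -m creep '[[-2,0.5,-2.9,0,0.006,-0.05],[-2,0.5,-2.9,0,0.006,-0.05]]'
cat >> h.py <<'E'
def chk(n):
    tool();im=get_image('wrist');np.save('/tmp/%s.npy'%n,im,allow_pickle=True)
    for L in wflat(im,(180,70,460,230))[:2]: print(L);wang(im,[L[1],L[2]])
E
python3 -c "from h import *;chk('w6')"
```

```text
time: 8.45
position: [0.5472, 0.0205, 0.0484]
ee_rot: [-2.937, 1.108, -0.001]
wrist_force: [-1.6, -0.4, 13.1]
width: 0.0701
t 8.45 pos [0.5472 0.0205 0.0484] yaw -41.35 corr rx,ry [-0.0016  0.0014] F [-1.6 -0.4 13.1]
time: 8.65
position: [0.5487, 0.0207, 0.0484]
ee_rot: [2.878, -1.258, 0.001]
wrist_force: [-0.2, -0.6, 14.0]
width: 0.0698
t 8.65 pos [0.5487 0.0207 0.0484] yaw -47.21 corr rx,ry [0.001  0.0004] F [-0.2 -0.6 14. ]
(np.float64(248.0), (190, 229), (438, 229))
pts [[0.5109, 0.0783], [0.6028, -0.021]] normal ang mod180 42.7844800958853
(np.float64(158.02847844613325), (431, 193), (293, 116))
pts [[0.6139, -0.0028], [0.594, 0.077]] normal ang mod180 13.977294959551443
```

Down to 1.5°. I make the last small turn, then slide along the board's x, (0.977, 0.211), for about 12 mm.

```bash
python3 -m creep '[[0,0.5,-2.8,0,0.002,-0.025],[1.5,1,-2.6,0,0.002,0],[1.5,1,-2.6,0,0.002,0]]';  python3 -c "from h import *;chk('w7')"
```

```text
time: 9.0
position: [0.5561, 0.0224, 0.0482]
ee_rot: [2.859, -1.294, 0.003]
wrist_force: [-4.7, -1.4, 16.7]
width: 0.0695
t 9.0 pos [0.5561 0.0224 0.0482] yaw -48.71 corr rx,ry [0.0035 0.0003] F [-4.7 -1.4 16.7]
(np.float64(248.0), (190, 229), (438, 229))
pts [[0.5201, 0.081], [0.6092, -0.0206]] normal ang mod180 41.23894605163577
(np.float64(158.14550262337528), (433, 196), (296, 117))
pts [[0.6203, -0.0047], [0.6036, 0.0761]] normal ang mod180 11.672710852165608
```

```bash
python3 -m creep '[[0.5,0.5,-2.2,0.002,0,0.005]]'; python3 -m creep '[[0.5,0.5,-2.2,0.002,0,0.005]]'; python3 -m creep '[[0.7,0.5,-2.2,0.002,0,0]]';  python3 -c "from h import *;chk('w8')"
```

```text
time: 9.15
position: [0.5582, 0.0229, 0.0484]
ee_rot: [2.865, -1.287, 0.004]
wrist_force: [-4.3, 0.1, 13.2]
width: 0.0699
time: 9.25
position: [0.5598, 0.0232, 0.0484]
ee_rot: [-2.868, 1.279, -0.005]
wrist_force: [-3.4, -0.0, 14.0]
width: 0.0704
time: 9.35
position: [0.5614, 0.0236, 0.0483]
ee_rot: [-2.867, 1.277, -0.005]
wrist_force: [-6.8, -2.3, 15.2]
width: 0.07
t 9.35 pos [0.5614 0.0236 0.0483] yaw -48.03 corr rx,ry [-0.0013  0.004 ] F [-6.8 -2.3 15.2]
(np.float64(248.0), (190, 229), (438, 229))
pts [[0.5245, 0.0818], [0.615, -0.0188]] normal ang mod180 41.953845515871535
(np.float64(153.83432646844463), (432, 198), (300, 119))
pts [[0.6248, -0.0032], [0.6087, 0.0758]] normal ang mod180 11.460685277148883
```

```bash
python3 -m creep '[[1,0.5,-2.2,0,0.003,0]]'; python3 -m creep '[[1,0.5,-2.2,0,0.003,0]]';  python3 -c "from h import *;chk('w9')"
```

```text
time: 9.5
position: [0.562, 0.0236, 0.048]
ee_rot: [2.87, -1.276, -0.003]
wrist_force: [-9.3, -1.7, 17.5]
width: 0.0696
time: 9.6
position: [0.5627, 0.0236, 0.048]
ee_rot: [2.867, -1.273, -0.01]
wrist_force: [-11.0, -1.2, 19.8]
width: 0.0701
t 9.6 pos [0.5627 0.0236 0.048 ] yaw -47.88 corr rx,ry [ 0.0019 -0.0079] F [-11.   -1.2  19.8]
(np.float64(247.0), (191, 229), (438, 229))
pts [[0.526, 0.0813], [0.6163, -0.0182]] normal ang mod180 42.23557053331575
(np.float64(159.51175505272332), (433, 199), (295, 119))
pts [[0.626, -0.0034], [0.6082, 0.0777]] normal ang mod180 12.344106530222973
```

The plinth is firmly against the bar: 11 N horizontal and the motion has stalled. I let go and clear the view.

```bash
python3 -m creep '[[0,0,1,0,0,0],[0,0,3,0,0,0],[0,0,10,0,0,0],[0,0,40,0,0,0],[0,0,50,0,0,0],[0,0,40,0,0,0]]'; python3 -m creep '[[-20,50,10,0,0,0],[-20,50,0,0,0,0],[-20,50,0,0,0,0],[-20,50,0,0,0,0],[-20,50,0,0,0,0],[-20,50,0,0,0,0],[-10,50,0,0,0,0]]'
python3 - <<'E'
from h import *
im=get_image('top');np.save('/tmp/top2.npy',im,allow_pickle=True);save(im,'top2.png',(220,150,480,300),3)
E
```

```text
time: 10.25
position: [0.5558, 0.025, 0.1901]
ee_rot: [2.863, -1.27, -0.037]
wrist_force: [0.3, 0.2, 0.8]
width: 0.0702
time: 10.95
position: [0.4362, 0.3537, 0.2115]
ee_rot: [-2.865, 1.289, 0.006]
wrist_force: [0.4, 0.5, 0.2]
width: 0.0697
```

View pics/top2.png

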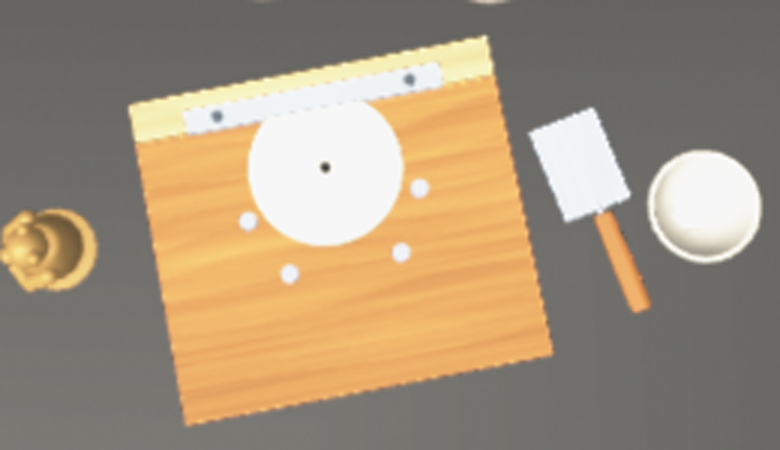

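From above the flat looks flush along the bar, at crop (262–372, 118–98), and the figure, spatula and bowl are undisturbed. Both parts are white here, so I check the seam closely with the wrist camera.

```bash
python3 -m creep '[[10,-50,0,0,0,0],[10,-50,0,0,0,0],[10,-50,0,0,0,0],[10,-50,0,0,0,0],[10,-50,0,0,0,0],[10,-50,0,0,0,0],[10,-50,0,0,0,0],[0,0,-30,0,0,0],[0,0,-30,0,0,0],[0,0,0,0,0,0]]'
python3 - <<'E'
from h import *
tool();im=get_image('wrist');np.save('/tmp/w10.npy',im,allow_pickle=True);save(im,'w10.png')
t=np.load('/tmp/top2.npy',allow_pickle=True).item()
b=np.load('/tmp/top1.npy',allow_pickle=True).item();P,ba,bm=bar(b)
m=onz(t,220+325/3,150+167.5/3,.038)[0,:2]
ex=np.array([np.cos(np.radians(12.1)),np.sin(np.radians(12.1))])
print('mark->bar mm',(bm-m)@ex*1e3,'at start',(bm-onz(b,331.2,215.1,.038)[0,:2])@ex*1e3,'y',(m-bm)@[-ex[1],ex[0]]*1e3)
E
```

```text
time: 12.0
position: [0.5009, 0.0094, 0.1544]
ee_rot: [-2.869, 1.262, -0.003]
wrist_force: [-0.7, 0.1, 0.1]
width: 0.0701
t 12.0 pos [0.5009 0.0094 0.1544] yaw -47.48 corr rx,ry [-0.0059  0.0046] F [-0.7  0.1  0.1]
mark->bar mm 54.86976527810574 at start 81.29528909442715 y 0.8635834499530601
```

View pics/w10.png

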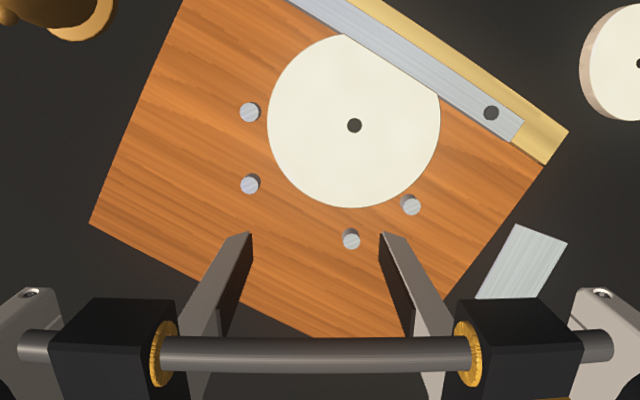

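The seam is closed along the whole flat, from (343,34) to (438,94). I compare its angle with the bar's far edge numerically, using fitted edges.

Run:
```python
from h import *
im=np.load('/tmp/w10.npy',allow_pickle=True).item()
p=cv2.resize(im['pixels'],None,fx=3,fy=3,interpolation=cv2.INTER_CUBIC).astype(float)
warm=p[:,:,0]-p[:,:,2]   # plaster and wax strip warm, steel cool
def scan(P,Q,z,n=40):
    P,Q=np.array(P,float),np.array(Q,float);d=(Q-P)/np.linalg.norm(Q-P);nn=np.array([d[1],-d[0]])
    pts=[]
    for t in np.linspace(.08,.92,n):
        c=P+t*(Q-P);s=np.arange(-5,5.01,.25)
        x=c+s[:,None]*nn;v=cv2.remap(warm.astype(np.float32),((x[:,0]+.5)*3-.5).astype(np.float32),((x[:,1]+.5)*3-.5).astype(np.float32),1).ravel()
        g=abs(np.gradient(cv2.GaussianBlur(v.reshape(1,-1),(5,1),0).ravel()));pts.append(x[np.argmax(g)])
    X=onz(im,*np.array(pts).T,z)[:,:2]
    l=cv2.fitLine(X.astype(np.float32),cv2.DIST_HUBER,0,1e-5,1e-5).ravel()
    r=(X-l[2:])@[-l[1],l[0]]
    print((np.degrees(np.arctan2(l[1],l[0]))+90)%180,'mid',X.mean(0).round(4),'rms mm',r.std()*1e3)
scan((345,35),(437,94),.038)      # plaster flat top edge
scan((350,2),(523,120),.032)       # bar far edge
scan((440,97),(510,142),.032)       # bar near edge right of plinth
scan((291,2),(340,33),.032)       # bar near edge left of plinth
```

```text
12.255585 mid [0.6175 0.0365] rms mm 0.06763815133996352
12.269852 mid [0.6455 0.0109] rms mm 0.07054162297449237
12.24054 mid [ 0.6336 -0.0458] rms mm 0.09403567759668781
12.298279 mid [0.6015 0.1022] rms mm 0.06959121760295592
```

```bash
python3 -c "from rig import *; print(hand_in())"
```

```text
the job is handed in; nothing more can be done
None
```

The plinth now lies with its flat flush against the alignment bar, and the job is handed in after about 12 s of robot time. I pressed both fingertips on its top and turned it about 69° between the pins. I then slid it roughly 26 mm to the bar, until the motion stalled against it, and lifted off.

**Slip and force:** The disc slipped partway through the turn because the press was only about 8 N and the tool had tilted. I re-levelled, recentred, opened the jaws to 70 mm and finished at 13–14 N. The largest force I read was about 22.7 N, in the final push. The force was only sampled at the end of each move, so a brief higher peak cannot be ruled out.

**Last checks, all after letting go:**
- **Angle:** the flat measures 12.26° and the bar 12.27°, well within the 2° allowed.
- **Distance to the bar:** from the top camera, the centre mark is 54.9 mm from the bar's face, against 55 mm nominal, so the flat is touching.
- **Position along the bar:** the plinth is about 1 mm from the bar's middle.
- **Surroundings:** the figure, spatula and bowl look unmoved by eye in the top view, and the tool was clear of everything at hand-in.

**One disagreement:** the wrist camera's edge scan put the flat about 1.7 mm beyond the bar's near edge. I think that scan picked up the bottom of the bar's face; the stated calibration error is about 2 mm. I did not measure the plinth's height or tilt separately.

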